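# Shim and press a ceramic tile in the bonding jig

### The arm

A 6-joint arm with a two-finger parallel gripper is mounted at the origin on the work surface. World frame = base frame: x ahead of the robot, y to its left, z up, the work surface at z = 0. Lengths are in mm, angles in rad, forces in N, time in s.
With the tool pointing down it reaches from about 325 to 775 mm from the base axis. Payload 5.5 kg.
Tool frame: the origin (TCP) lies between the finger pads; the fingertips stand 8 mm ahead of it and the grasp point (between the pads) lies 11 mm behind it; z points along the fingers, x is the direction in which the jaws open and shut, and the axes are right-handed (so a half turn about z gives the same grasp; the last joint's range is limited). The gripper opens to 85 mm and grips with 20 to 120 N. Pads are 22 mm wide; open, the fingers measure 114 mm over their backs; the gripper's body (76 mm by 85 mm) begins 54 mm behind the grasp point. The pads swing forward as they close: fully open they stand 13 mm farther back than shut.
Start: joints at [1.048, 0.091, 1.231, -0, 1.82, -0.057], TCP at [269.489, 536.09, 215.175] pointing down, gripper open.
Joint ranges: [-2.87, 2.87], [-0.86, 2.18], [0.17, 2.46], [-1.51, 4.65], [0.06, 2.69], [-2.65, 2.65]. Speed limits (rad/s): [2.57, 2.57, 3.01, 3.14, 3.14, 3.14].

### API

Orientations are given as a rotation vector (axis times angle).
In Python, from plant import ctrl, grab_frame, camera_params gives the robot as it stands.
- The arm moves only by the tool carry_out, never from a script. Its argument "series" is a list of rows, each a list of 7 numbers: the shift along the tool's x, y, z in cm, then the turn, a rotation vector about the tool's x, y, z in rad, then the finger opening in cm, from 0 to 8.54. In form: [[dx, dy, dz, rx, ry, rz, hand], ...]. A call has 1 to 8 rows; each row shifts and turns the pose as measured when the row begins, along the tool's axes as they then stand; what a row does not reach is not made up. A row lasts 1/10 s, in which the tool goes at most 50 mm and 8.59 degrees, less where a joint would pass 70% of its speed; a pose out of reach is approached as far as the arm can. A call with a gripper value outside its range is refused whole. The fingers move at their own pace and stop on an object; the grip force is fixed at half the most. Time passes only in rows, so rows that do not move let the fingers close. It gives the time, the measured TCP pose, the force and the opening at its end, in the units of the state.
- ctrl.state(): the state, without advancing time (a new reading comes with each control period).
- grab_frame(name): name is "scene" or "top" or "wrist"; returns the picture (480x640x3 uint8, blue, green, red); there is no depth.
- camera_params(name): a dict with "intrinsics" (3x3 intrinsics, pixels), "world_from_camera" (4x4, takes a point from camera to world coordinates). Camera axes: x right, y down, z forward; pixel columns grow to the right and rows downward; lengths in mm; the calibration is good to about 2 mm. The wrist camera is an equidistant fisheye: a pixel r from the principal point sees the ray r / f radians off the axis. A picture is of the moment at which its call begins: read the wrist's pose just before it. camera_params takes no time and is no camera call; for the wrist camera it gives the pose at the moment of the call.
- ctrl.job_done(): hands the job in, once; it reports no verdict.
The state is a dict: "time_s": time; "joint_positions": joint angles; "joint_velocities": joint speeds; "effort": joint torques, N m; "tool_pos": TCP position; "ee_rot": TCP orientation; "contact_force": force on the tool from outside, world axes, zero at the start; "torque": the same for the moment, N m; "gripper_width": finger opening in mm.
Only numpy, scipy, OpenCV 4.12 (cv2) and the standard library are available. Lean on these libraries where they do the work, as an engineer would, in place of code of your own. Each camera call takes 0.05 s, during which the arm holds its last target.

### The job

Take the T-shaped aluminium spacer out of its rack slot and slide it, tab up, down into whichever gap beside the white tile in the jig is wide enough for it as it stands (the one at the thin stop block), until it stands on the jig bed, and let go of it. Then take the tile by its handle and, without lifting it, slide it against the spacer until tile, spacer and block are flush, and keep pressing it there: the program finishes while the gripper is still holding the tile pressed (a push of about 10 N). Leave the vials, the camera and the adhesive bottle alone.

Things in the scene. Friction and masses are not known exactly. Their poses are not given: they have to be found in the camera images.
- jig: bonding jig fixed to the bench: grey flat plate, 150 (x) x 270 (y) x 12 thick. Origin at the centre of its underside, on the bench; its top (the bed) is at z = 12. The two stop blocks stand fixed on it at y = +97 and y = -97 (x = 0), square to its axes; which is on which side varies. The tile lies between them.
- thin_block: stop block fixed on the jig bed, aluminium, 100 (x) x 20 (y) x 26 high. Origin at the centre of its underside, on the bed; x and y axes parallel to the jig's. Between it and the tile is the wide gap, 19 to 25 mm, along its x. The spacer belongs here.
- thick_block: stop block fixed on the jig bed, aluminium, 100 (x) x 44 (y) x 26 high, origin and axes as for the thin one. Between it and the tile is the narrow gap, 7 to 13 mm, too narrow for the spacer.
- tile: loose white ceramic tile, 90 (x) x 130 (y) x 10 thick, 260 g, on the bed between the blocks, about square. Origin: centre of its underside. On its centre a rubber disc, 52 diameter, up to z = 14, then an upright flat-sided handle 40 (x) x 22 (y) up to z = 50; gripping it across the 22 mm, fingers square to the jig, squares the tile. Sliding friction 2 to 4 N, more if pressed down.
- grip_top (a point): centre of the top of the tile's handle, 50 above the tile's underside; 62 above the bench.
- spacer: loose aluminium spacer like an upside-down T, about 120 g: blade 80 (x) x 14 thick (y) x 30 high, the lowest 4 mm tapered to 9 thick; on its middle an upright tab 26 (x) x 14 (y) from z = 30 to z = 62. Origin at the centre of its underside, z up. At the start it stands in the rack slot. Grip the tab across its 14 mm (along y). It can go in either way round.
- tab_top (a point): centre of the top of the spacer's tab, 62 above the spacer's underside.
- rack: wooden rack fixed to the bench, 110 (x) x 170 (y) x 34 high. Origin at the centre of its underside. Slot 84 (x) x 18 (y), 22 deep, centred at x = 0, y = +45, holds the spacer (its underside 12 above the bench); two round holes at y = -45, x = -28 and +28 hold vials.
- vial0: amber vial with a white cap, 17 diameter, 59 high, upright in the rack; leave it alone. Origin at its underside.
- vial1: the same, in the other hole; leave it alone.
- camera_unit: black camera, 45 x 50 x 45 with a 30 mm lens barrel towards -x, loose on the bench; leave it alone. Origin under the centre of its case.
- adhesive: white bottle, 42 diameter, 90 high, loose on the bench; leave it alone. Origin at its underside.
Not all that is in view belongs to the job. There is more than one size of the tile; the job needs the middle-sized. What is shaped like the spacer but green or yellow is not meant.

How it is judged:
By the outcome, as a careful person would: the job done as asked, in the order asked, and still so for the second after the job is handed in, while the arm keeps its last pose, push and grip.
It also fails if it takes over 54 s, if anything falls off the work surface, if the arm or the gripper's body presses on something with over 40 N, if the wrist force passes 120 N, or if a joint passes its speed limit or range.

## Working session

There is one attempt and no reset: what is moved stays moved. The work goes in short steps, Python scripts to look and compute and a tool call to move; the robot and the scene stay as the last step left them, time stands still between calls to the robot, and variables do not carry over. Pictures are saved under pics/ and viewed, and the job is handed in when it is done.

Besides the shell and the picture viewer there is one more tool, called after "Call:" in YAML: its name, and indented under it one key for each argument. carry_out: Moves the arm, as the interface text tells. Its arguments: {"type":"object","properties":{"series":{"type":"array"}},"required":["series"]}

```bash
ls; mkdir -p pics; python3 - <<'E'
from plant import ctrl, grab_frame, camera_params
import cv2
print(ctrl.state())
for n in("scene","top","wrist"):
    p=camera_params(n);print(n,p["intrinsics"],p["world_from_camera"])
    cv2.imwrite(f"pics/{n}0.png",grab_frame(n))
E
```

```text
pics
{'time_s': 0.0, 'joint_positions': array([ 1.04827435e+00,  9.18711278e-02,  1.23189532e+00, -4.67802453e-07,
        1.81978545e+00, -5.66961617e-02]), 'joint_velocities': array([ 0.00079288, -0.00043681, -0.00049065, -0.00020688,  0.00085734,
       -0.00043782]), 'effort': array([ 3.99567507e-03, -4.58720219e+01, -4.18035185e+01,  3.60498207e-04,
        1.11637669e-02,  7.17352151e-06]), 'tool_pos': array([269.3405154 , 535.80050826, 214.03821805]), 'ee_rot': array([ 2.67340091,  1.64823138, -0.00270588]), 'contact_force': array([0.22678461, 0.190659  , 0.2481829 ]), 'torque': array([-0.00304934,  0.01284475, -0.03452592]), 'gripper_width': 85.45941964385105}
scene [[502.16537891   0.         317.82537485]
 [  0.         502.16537891 241.15280303]
 [  0.           0.           1.        ]] [[ 7.21875205e-01  5.07846731e-01 -4.70093487e-01  1.06143919e+03]
 [ 6.91823957e-01 -5.45903258e-01  4.72619558e-01 -6.06072196e+02]
 [-1.66072685e-02 -6.66394276e-01 -7.45414561e-01  8.90407952e+02]
 [ 0.00000000e+00  0.00000000e+00  0.00000000e+00  1.00000000e+00]]
top [[467.83881085   0.         314.21330007]
 [  0.         467.83881085 236.75932427]
 [  0.           0.           1.        ]] [[-2.91219354e-02 -9.85975124e-01  1.64331882e-01  4.00104349e+02]
 [-9.99375003e-01  2.54242557e-02 -2.45603623e-02 -7.68114423e+01]
 [ 2.00378904e-02 -1.64944420e-01 -9.86099296e-01  1.07063253e+03]
 [ 0.00000000e+00  0.00000000e+00  0.00000000e+00  1.00000000e+00]]
wrist [[371.64829954   0.         323.64651816]
 [  0.         371.64829954 241.90946698]
 [  0.           0.           1.        ]] [[ 4.48472057e-01  8.59306026e-01  2.45898287e-01  2.07510961e+02]
 [ 8.93793707e-01 -4.30434483e-01 -1.25932384e-01  5.66994688e+02]
 [-2.37135459e-03  2.76259497e-01 -9.61080156e-01  3.72637639e+02]
 [ 0.00000000e+00  0.00000000e+00  0.00000000e+00  1.00000000e+00]]
```

View pics/scene0.png

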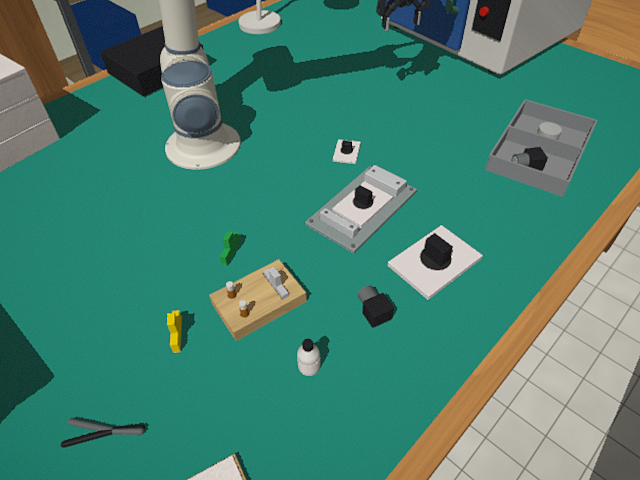

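View pics/top0.png

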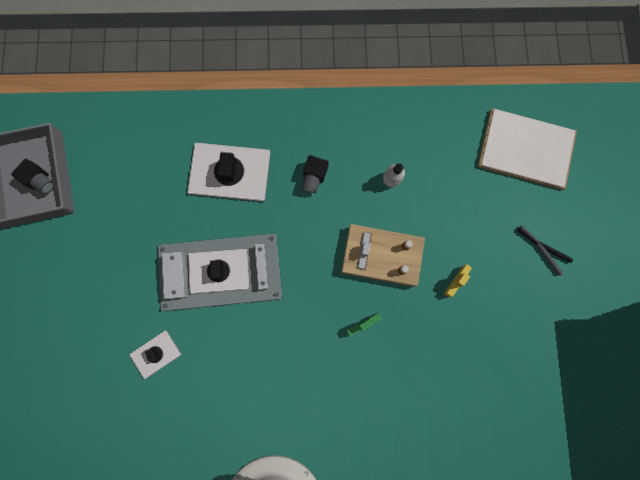

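View pics/wrist0.png

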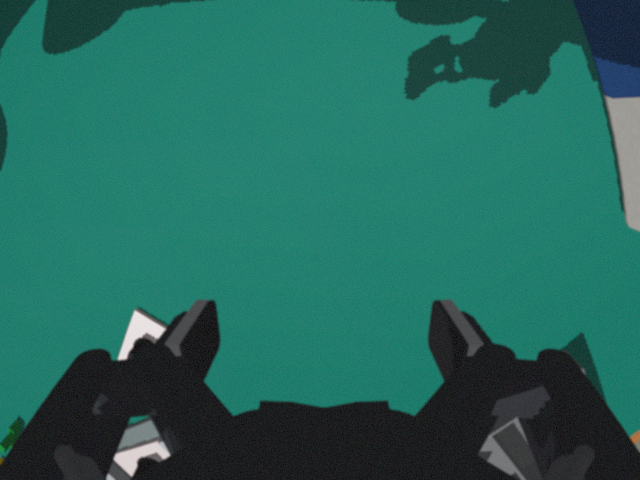

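The spacer could be confused with three things in the top picture: the grey one in the rack slot at (365,250), the green one at (365,325) and the yellow one at (458,281). I choose the grey one. The tiles are a large one at (229,171), a small one at (155,354) and the middle-sized one in the jig at (219,271), which is the one I want. The thick block looks to be at (174,274) and the thin block at (261,267). I'll check with close crops.

```bash
python3 - <<'E'
import cv2,numpy as np
t=cv2.imread("pics/top0.png");s=cv2.imread("pics/scene0.png")
a=cv2.resize(t[225:315,150:290],None,fx=5,fy=5,interpolation=cv2.INTER_CUBIC)
b=cv2.resize(t[215:295,335:435],None,fx=6,fy=6,interpolation=cv2.INTER_CUBIC)
cv2.imwrite("pics/tj.png",a);cv2.imwrite("pics/tr.png",b)
cv2.imwrite("pics/sj.png",cv2.resize(s[160:255,300:425],None,fx=6,fy=6,interpolation=cv2.INTER_CUBIC))
cv2.imwrite("pics/sr.png",cv2.resize(s[255:345,200:315],None,fx=6,fy=6,interpolation=cv2.INTER_CUBIC))
E
```

```text
(no output)
```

View pics/tj.png

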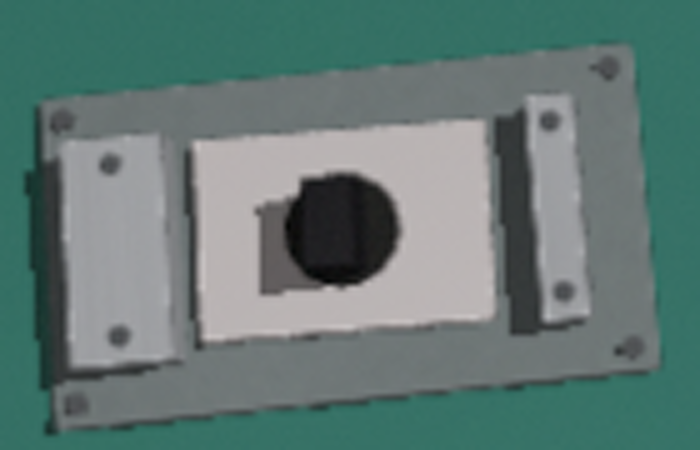

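View pics/tr.png

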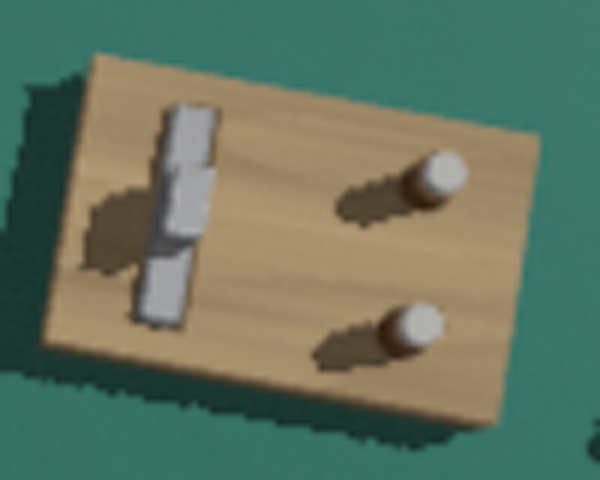

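View pics/sj.png

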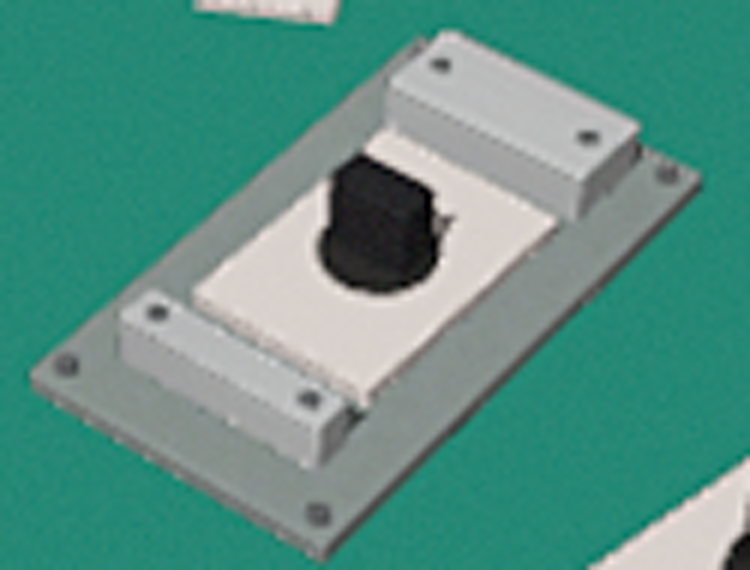

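View pics/sr.png

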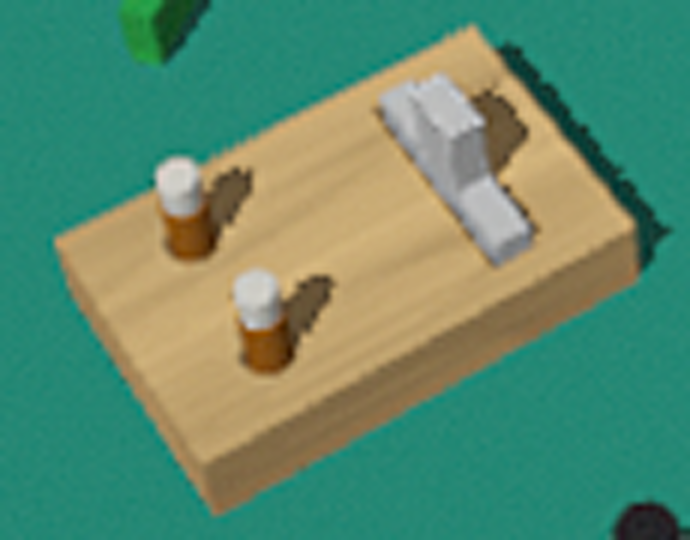

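The crops confirm it: the spacer in the rack is the grey T, the jig holds the middle-sized tile, and the thin block is the right-hand one in the top view. Next I'll measure.

```bash
cat > h.py <<'E'
import numpy as np, cv2
from scipy.spatial.transform import Rotation as R
def ray(p,uv,fish=False):
    K=p["intrinsics"];T=np.asarray(p["world_from_camera"]);uv=np.atleast_2d(uv).astype(float)
    x=(uv-[K[0][2],K[1][2]])/[K[0][0],K[1][1]]
    if fish:
        th=np.linalg.norm(x,axis=1,keepdims=True); d=np.hstack([x/np.maximum(th,1e-9)*np.sin(th),np.cos(th)])
    else: d=np.hstack([x,np.ones((len(x),1))])
    return T[:3,3],d@T[:3,:3].T
def plane(p,uv,z,fish=False):
    o,d=ray(p,uv,fish); return (o+d*((z-o[2])/d[:,2:]))[:,:2]
def proj(p,P,fish=False):
    K=np.asarray(p["intrinsics"]);T=np.asarray(p["world_from_camera"])
    c=(np.atleast_2d(P)-T[:3,3])@T[:3,:3]
    if fish:
        r=np.linalg.norm(c[:,:2],axis=1,keepdims=True);x=c[:,:2]/r*np.arctan2(r,c[:,2:])
    else: x=c[:,:2]/c[:,2:]
    return x*[K[0,0],K[1,1]]+[K[0,2],K[1,2]]
def rect(p,mask,z,seed,fish=False):
    n,l,st,c=cv2.connectedComponentsWithStats(mask.astype(np.uint8)); k=l[seed[1],seed[0]]
    if k==0: print("seed off");return
    m=(l==k).astype(np.uint8);ct=max(cv2.findContours(m,cv2.RETR_EXTERNAL,cv2.CHAIN_APPROX_NONE)[0],key=len)[:,0]
    w=plane(p,ct,z,fish); r=cv2.minAreaRect(w.astype(np.float32))
    return np.round(r[0],1),np.round(r[1],1),round(r[2],1),st[k][4]
E
python3 - <<'E'
import cv2,numpy as np
from h import *
from plant import camera_params
for n in("top","scene"):
    im=cv2.imread(f"pics/{n}0.png");p=camera_params(n)
    hsv=cv2.cvtColor(im,cv2.COLOR_BGR2HSV)
    pts={"top":dict(tile=(200,285),thin=(261,267),jig=(240,300),thick=(174,274),rack=(390,255),tab=(367,248),blade=(368,238)),
     "scene":dict(tile=(345,215),thin=(337,222),jig=(320,222),thick=(385,180),rack=(265,300),tab=(274,272),blade=(285,293))}[n]
    for k,v in pts.items(): print(n,k,hsv[v[1],v[0]])
E
```

```text
top tile [176  10 185]
top thin [102   8 161]
top jig [ 86  17 118]
top thick [108   8 164]
top rack [ 18  89 169]
top tab [108   8 166]
top blade [108   8 164]
scene tile [ 13  14 218]
scene thin [120   1 179]
scene jig [ 78  18 145]
scene thick [120   1 188]
scene rack [ 20 109 187]
scene tab [ 60   1 190]
scene blade [ 90   1 185]
```

```bash
python3 - <<'E'
import cv2,numpy as np
from h import *
from plant import camera_params
im=cv2.imread("pics/top0.png");p=camera_params("top")
h,s,v=[a.astype(int) for a in cv2.split(cv2.cvtColor(im,cv2.COLOR_BGR2HSV))]
b,g,r=[a.astype(int) for a in cv2.split(im)]
print("tile",rect(p,(v>172)&(r>=b)&(s<30),22,(200,285)))
alu=(v>140)&(s<30)&(b>=r)
print("thin",rect(p,alu,38,(261,260)))
print("thick",rect(p,alu,38,(174,274)))
jig=(s<60)&(v>90)
print("jig",rect(p,(s<50),12,(240,300)))
print("rack",rect(p,(abs(h-18)<8)&(s>50)&(v>140),34,(390,255)))
print("spacer(42)",rect(p,(v>150)&(s<30),42,(368,238)))
im=cv2.imread("pics/scene0.png");p=camera_params("scene")
h,s,v=[a.astype(int) for a in cv2.split(cv2.cvtColor(im,cv2.COLOR_BGR2HSV))]
b,g,r=[a.astype(int) for a in cv2.split(im)]
print("tile",rect(p,(v>200)&(r>b+3)&(s<40),22,(345,215)))
print("thin",rect(p,(v>168)&(s<10),38,(337,220)))
print("jig",rect(p,(s<50),12,(320,222)))
E
```

```text
tile (array([504.2, 113.2]), array([ 88.5, 128.8]), 3.0, np.int32(1655))
thin (array([510.8,  16.5]), array([98.6, 19.5]), 4.4, np.int32(355))
thick (array([496.6, 209.9]), array([98.9, 43.6]), 4.3, np.int32(863))
jig (array([502.6, 114.1]), array([149.9, 270.4]), 4.2, np.int32(7933))
rack (array([ 529.4, -257.1]), array([169.1, 109.1]), 77.8, np.int32(2789))
spacer(42) (array([ 554.4, -219.3]), array([14.5, 46. ]), 83.3, np.int32(112))
tile (array([506.1, 110.6]), array([ 91.8, 136.2]), 3.4, np.int32(897))
thin (array([513.9,  18.4]), array([ 28.7, 104.7]), 89.9, np.int32(258))
jig (array([505.9, 117.7]), array([152.3, 289.7]), 4.0, np.int32(4818))
```

Call:
carry_out:
  series:
    - [0,0,0,0,0,-0.127,5]
    - [0,0,0,0,0,-0.127,5]
    - [-4.2,2.6,0,0,0,0,5]
    - [-4.2,2.6,0,0,0,0,5]
    - [-4.2,2.6,0,0,0,0,5]
    - [-4.2,2.6,0,0,0,0,5]
    - [-4.2,2.6,0,0,0,0,5]
    - [-4.2,2.6,0,0,0,0,5]

```text
time_s: 0.95
tool_pos: [370.7, 255.5, 207.6]
ee_rot: [2.42, 1.999, -0.019]
contact_force: [0.9, -0.0, -0.1]
gripper_width: 50.3
```

Call:
carry_out:
  series:
    - [-4.2,2.6,0,0,0,0,5]
    - [-4.2,2.6,0,0,0,0,5]
    - [-4.2,2.6,0,0,0,0,5]
    - [-4.2,2.6,0,0,0,0,5]
    - [-4.2,2.6,0,0,0,0,5]
    - [-4.2,2.6,0,0,0,0,5]
    - [-4.2,2.6,0,0,0,0,5]
    - [-4.2,2.6,0,0,0,0,5]

```text
time_s: 1.75
tool_pos: [509.4, -120.0, 209.1]
ee_rot: [2.419, 2.0, -0.016]
contact_force: [1.1, 0.4, 1.0]
gripper_width: 50.3
```

```bash
cat >> h.py <<'E'
def goto(xy,z,xang,st=None):
    "tool-frame shift (cm) and rz (rad) to TCP target"
    from plant import ctrl
    st=st or ctrl.state(); P=st["tool_pos"];M=R.from_rotvec(st["ee_rot"]).as_matrix()
    d=M.T@(np.r_[xy,z]-P)/10
    a=np.radians(xang);T=np.c_[[np.cos(a),np.sin(a),0],[np.sin(a),-np.cos(a),0],[0,0,-1]]
    w=R.from_matrix(M.T@T).as_rotvec()
    print("t",round(st["time_s"],2),"pos",P.round(1),"xang",round(np.degrees(np.arctan2(M[1,0],M[0,0])),2),"w",round(st["gripper_width"],1),"F",st["contact_force"].round(1),"| shift cm",d.round(2),"rot",w.round(3))
E
python3 - <<'E'
from h import *
goto((538.9,-213.1),190,77.8)
E
```

```text
t 1.75 pos [ 509.4 -120.   209.1] xang 79.15 w 50.3 F [1.1 0.4 1. ] | shift cm [-8.57  4.66  1.97] rot [-0.004  0.01   0.024]
```

Call:
carry_out:
  series:
    - [-4.2,2.3,1,0,0.01,0.024,5]
    - [-4.2,2.3,2,0,0,0,5]
    - [0,0,0,0,0,0,5]
    - [0,0,0,0,0,0,5]

```text
time_s: 2.15
tool_pos: [536.7, -217.5, 176.8]
ee_rot: [-2.449, -1.958, 0.007]
contact_force: [-0.2, 0.7, 0.5]
gripper_width: 50.0
```

```bash
python3 - <<'E'
from h import *
from plant import *
p=camera_params("wrist");im=grab_frame("wrist");cv2.imwrite("pics/w1.png",im)
np.save("w1.npy",p["world_from_camera"])
goto((538.9,-213.1),160,77.8)
print(proj(p,[538.9,-213.1,74],True))
E
```

```text
t 2.2 pos [ 536.4 -217.2  176.2] xang 77.29 w 50.1 F [-0.1 -0.3 -1.8] | shift cm [0.46 0.17 1.62] rot [-0.008 -0.    -0.009]
[[330.80520263 236.87134187]]
```

View pics/w1.png

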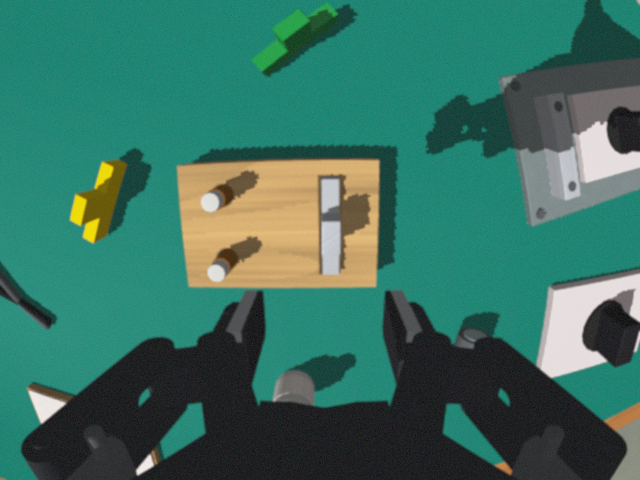

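The wrist view shows the rack with the grey spacer at about (330,225), close to where I predicted the tab top (331,237). I'll crop it.

```bash
python3 - <<'E'
from h import *
im=cv2.imread("pics/w1.png")
cv2.imwrite("pics/w1c.png",cv2.resize(im[165:285,270:390],None,fx=5,fy=5,interpolation=cv2.INTER_CUBIC))
E
```

```text
(no output)
```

View pics/w1c.png

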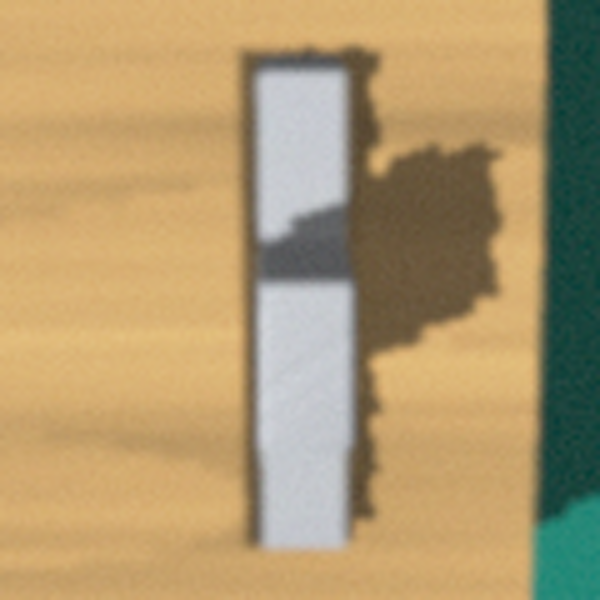

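```bash
python3 - <<'E'
from h import *
from plant import *
p=camera_params("wrist");p=dict(p);p["world_from_camera"]=np.load("w1.npy")
f=lambda c:np.array(c)/5.+[270-.4,165-.4]
A=plane(p,f([[256,283],[353,283],[352,450],[258,450]]),74,True)
B=plane(p,f([[255,68],[347,68],[348,548],[262,548]]),42,True)
for q in(A,B):
    print(q.round(1),q.mean(0).round(1),"w",np.linalg.norm(q[0]-q[1]).round(1),np.linalg.norm(q[2]-q[3]).round(1),"l",np.linalg.norm(q[0]-q[3]).round(1),"yang",np.degrees(np.arctan2(*((q[2]+q[3]-q[0]-q[1])[::-1]))).round(2))
pt=camera_params("top")
im=cv2.imread("pics/top0.png")
g=lambda c:np.array(c)/6.+[335-.4,215-.4]
q=plane(pt,g([[175,165],[215,168],[205,240],[163,235]]),74);print("top tab",q.mean(0),np.linalg.norm(q[0]-q[1]),np.linalg.norm(q[0]-q[3]))
q=plane(pt,g([[172,105],[218,107],[183,327],[137,322]]),42);print("top blade",q.mean(0),np.linalg.norm(q[0]-q[1]),np.linalg.norm(q[0]-q[3]))
goto(B.mean(0),100,77.8)
E
```

```text
[[ 525.9 -217.6]
 [ 529.  -204. ]
 [ 553.6 -209.4]
 [ 550.6 -222.9]] [ 539.8 -213.5] w 14.0 13.9 l 25.2 yang -12.24
[[ 498.6 -211.9]
 [ 501.8 -197.7]
 [ 580.7 -214.4]
 [ 577.5 -228.6]] [ 539.7 -213.1] w 14.6 14.5 l 80.6 yang -11.98
top tab [ 538.18230169 -212.95684409] 14.46005858556833 25.85959575272009
top blade [ 538.01963914 -212.68635224] 17.20420861019037 82.43994595591347
t 2.2 pos [ 536.4 -217.2  176.2] xang 77.29 w 50.1 F [-0.1 -0.3 -1.8] | shift cm [0.47 0.29 7.62] rot [-0.008 -0.    -0.009]
```

Call:
carry_out:
  series:
    - [0.45,0.3,3,0,0,-0.01,4]
    - [0,0,3,0,0,0,4]
    - [0,0,2,0,0,0,4]
    - [0,0,0,0,0,0,4]

```text
time_s: 2.6
tool_pos: [541.2, -208.7, 98.3]
ee_rot: [-2.437, -1.981, 0.002]
contact_force: [-0.2, -0.2, -0.1]
gripper_width: 39.8
```

```bash
python3 - <<'E'
from h import *
goto((539.5,-213.3),53,77.9)
E
```

```text
t 2.6 pos [ 541.2 -208.7   98.3] xang 78.23 w 39.8 F [-0.2 -0.2 -0.1] | shift cm [-0.49 -0.07  4.53] rot [-0.001  0.     0.006]
```

Call:
carry_out:
  series:
    - [-0.5,-0.1,0,0,0,0.006,4]
    - [0,0,2,0,0,0,4]
    - [0,0,0,0,0,0,4]

```text
time_s: 2.9
tool_pos: [540.8, -212.1, 83.5]
ee_rot: [2.437, 1.975, 0.003]
contact_force: [-0.3, -1.1, -0.2]
gripper_width: 40.3
```

```bash
python3 - <<'E'
from h import *
goto((539.5,-213.3),53,77.9)
E
```

```text
t 2.9 pos [ 540.8 -212.1   83.5] xang 78.05 w 40.3 F [-0.3 -1.1 -0.2] | shift cm [-0.14 -0.11  3.05] rot [0.005 0.002 0.003]
```

Call:
carry_out:
  series:
    - [-0.15,-0.1,1,0,0,0,4]
    - [0,0,1.5,0,0,0,4]
    - [0,0,0.5,0,0,0,4]
    - [0,0,0,0,0,0,4]

```text
time_s: 3.3
tool_pos: [541.7, -214.5, 57.0]
ee_rot: [2.431, 1.971, 0.008]
contact_force: [0.3, 0.2, -0.0]
gripper_width: 40.1
```

```bash
python3 - <<'E'
from h import *
from plant import *
im=grab_frame("wrist");cv2.imwrite("pics/w2.png",im)
goto((539.5,-213.3),53,77.9)
E
```

```text
t 3.35 pos [ 541.7 -214.5   57.2] xang 78.06 w 39.8 F [-0.1 -0.1 -0.8] | shift cm [ 0.07 -0.24  0.41] rot [0.013 0.004 0.003]
```

View pics/w2.png

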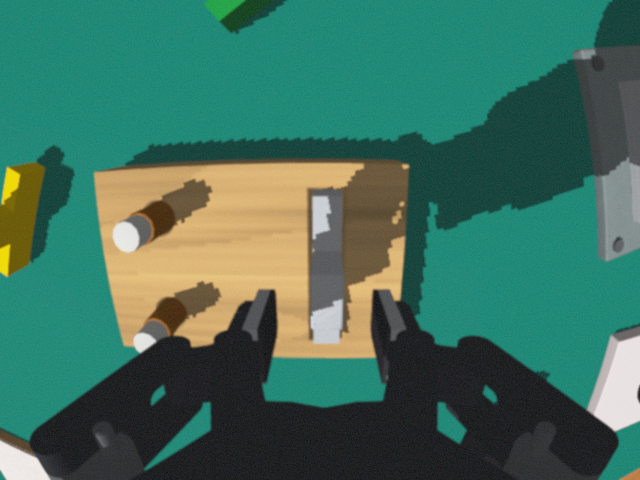

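The wrist picture shows the tab at about (327,322), midway between the pads at (268,325) and (383,325). The vials are clear, so I'll close.

Call:
carry_out:
  series:
    - [0.05,-0.25,0.35,0.01,0,0,4]
    - [0,0,0,0,0,0,4]
    - [0,0,0,0,0,0,1]
    - [0,0,0,0,0,0,0]
    - [0,0,0,0,0,0,0]
    - [0,0,0,0,0,0,0]

```text
time_s: 3.95
tool_pos: [539.8, -213.7, 54.6]
ee_rot: [2.437, 1.975, -0.002]
contact_force: [-0.4, -0.4, -0.7]
gripper_width: 11.3
```

```bash
python3 - <<'E'
from h import *
goto((539.5,-213.3),53,77.9)
E
```

```text
t 3.95 pos [ 539.8 -213.7   54.6] xang 78.06 w 11.3 F [-0.4 -0.4 -0.7] | shift cm [ 0.03 -0.03  0.16] rot [0.003 0.004 0.003]
```

Call:
carry_out:
  series:
    - [0,0,0,0,0,0,0]
    - [0,0,0,0,0,0,0]

```text
time_s: 4.15
tool_pos: [539.8, -213.7, 54.5]
ee_rot: [2.437, 1.975, -0.002]
contact_force: [0.5, -0.1, -0.2]
gripper_width: 10.9
```

```bash
python3 - <<'E'
from h import *
from plant import *
im=grab_frame("wrist");cv2.imwrite("pics/w3.png",im)
goto((539.5,-213.3),53,77.9)
E
```

```text
t 4.2 pos [ 539.8 -213.7   54.5] xang 78.06 w 10.8 F [-0.6  1.1 -0.6] | shift cm [ 0.03 -0.04  0.15] rot [0.003 0.004 0.003]
```

View pics/w3.png

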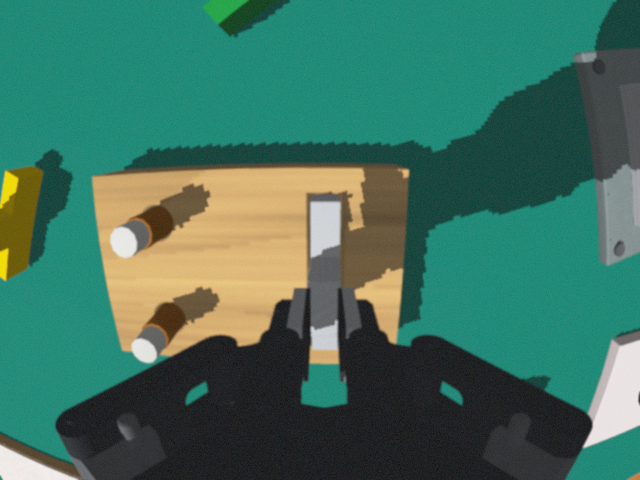

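Call:
carry_out:
  series:
    - [0,0,-1,0,0,0,0]
    - [0,0,-2,0,0,0,0]
    - [0,0,-3,0,0,0,0]
    - [0,0,-2,0,0,0,0]
    - [0,0,0,0,0,0,0]

```text
time_s: 4.7
tool_pos: [538.8, -213.0, 138.2]
ee_rot: [2.438, 1.977, -0.003]
contact_force: [-0.1, 0.4, -1.4]
gripper_width: 11.1
```

```bash
python3 - <<'E'
from h import *
from plant import *
im=grab_frame("wrist");cv2.imwrite("pics/w4.png",im)
im=grab_frame("scene");cv2.imwrite("pics/s4.png",cv2.resize(im[150:350,190:440],None,fx=3,fy=3))
goto((510.3,17.),130,94.2)
E
```

```text
t 4.8 pos [ 537.7 -212.5  134.6] xang 78.06 w 11.1 F [-0.7 -0.2 -1.3] | shift cm [21.88 -7.43  0.44] rot [-0.004  0.002 -0.282]
```

View pics/w4.png

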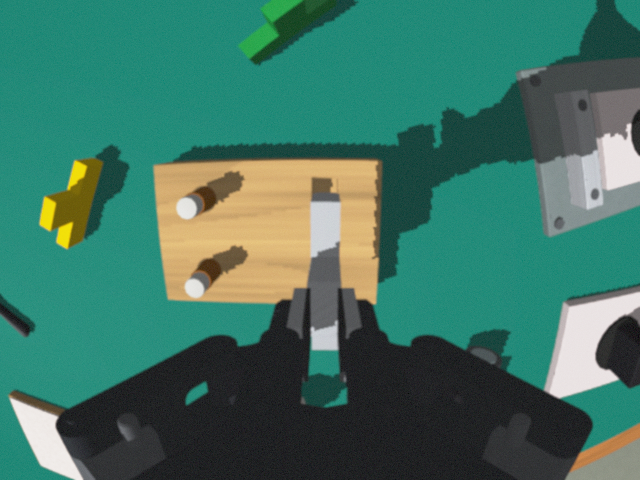

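View pics/s4.png

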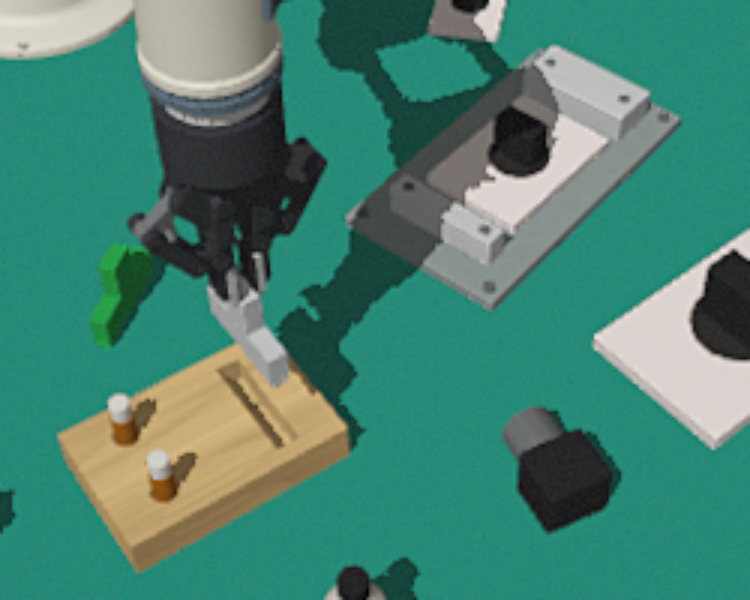

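Call:
carry_out:
  series:
    - [0,0,0,0,0,-0.14,0]
    - [0,0,0,0,0,-0.14,0]
    - [4,-0.3,0,0,0,0,0]
    - [4,-0.3,0,0,0,0,0]
    - [4,-0.3,0,0,0,0,0]
    - [4,-0.3,0,0,0,0,0]
    - [2.5,-0.2,0,0,0,0,0]
    - [0,0,0,0,0,0,0]

```text
time_s: 5.6
tool_pos: [501.0, -22.7, 118.5]
ee_rot: [-2.115, -2.292, 0.022]
contact_force: [-0.3, -0.2, -0.8]
gripper_width: 11.0
```

```bash
python3 - <<'E'
from h import *
from plant import *
p=camera_params("wrist");im=grab_frame("wrist");cv2.imwrite("pics/w5.png",im)
np.save("w5.npy",p["world_from_camera"])
goto((508.7,37.5),130,94.2)
E
```

```text
t 5.65 pos [501.1 -24.  118.2] xang 94.58 w 11.4 F [ 1.1 -0.1 -1.9] | shift cm [ 6.07  1.22 -1.17] rot [-0.026 -0.006  0.007]
```

View pics/w5.png

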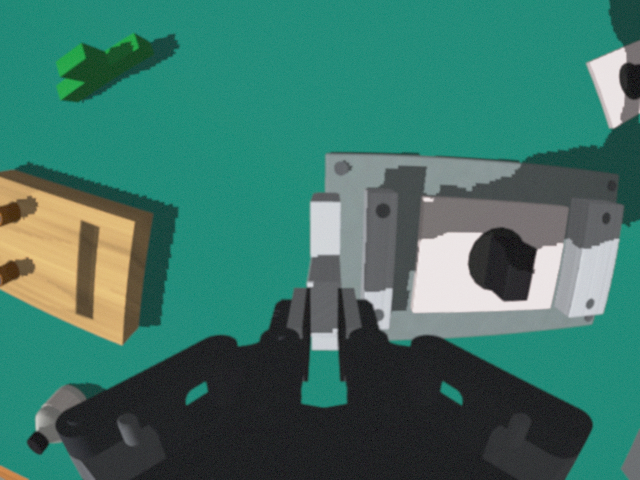

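```bash
python3 - <<'E'
from h import *
im=cv2.imread("pics/w5.png")
cv2.imwrite("pics/w5c.png",cv2.resize(im[180:345,300:440],None,fx=4,fy=4,interpolation=cv2.INTER_CUBIC))
cv2.imwrite("pics/w5d.png",cv2.resize(im[180:345,400:560],None,fx=4,fy=4,interpolation=cv2.INTER_CUBIC))
E
```

```text
(no output)
```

View pics/w5c.png

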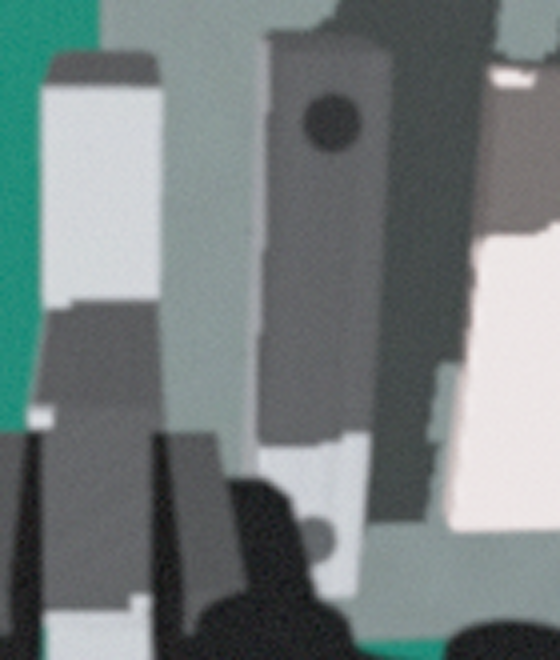

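View pics/w5d.png

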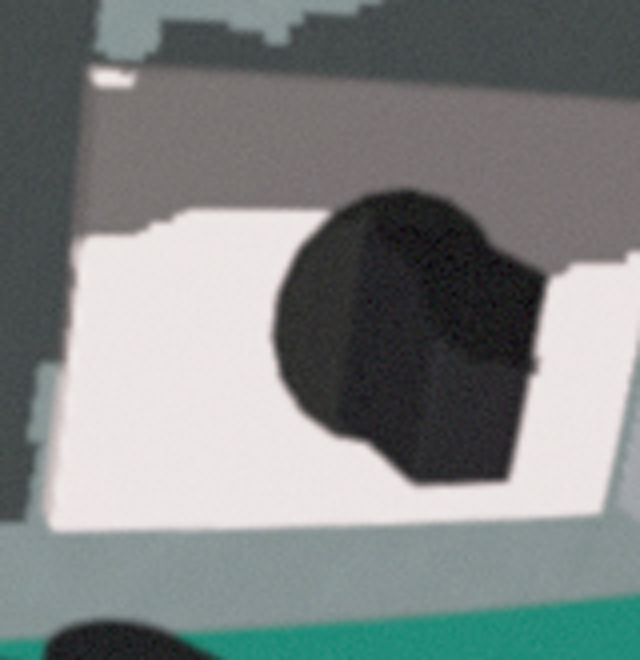

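```bash
python3 - <<'E'
from h import *
from plant import *
p=dict(camera_params("wrist"));p["world_from_camera"]=np.load("w5.npy")
f=lambda c:np.array(c)/4.+[300-.4,180-.4]
pr=lambda n,c,z:print(n,plane(p,f(c),z,True).round(1).tolist())
e=plane(p,f([[390,50],[355,596]]),38,True);t=plane(p,f([[487,68],[452,528]]),22,True)
for n,q in(("block",e),("tile",t)):
    d=q[1]-q[0];print(n,q.round(1).tolist(),"len",np.linalg.norm(d).round(1),"yaw",np.degrees(np.arctan2(d[1],d[0])).round(2))
pr("blade far end",[[42,86],[161,86]],118.2-42.5+30)
pr("tab",[[44,408],[160,405],[152,605],[44,607]],118.2-42.5+62)
J=np.array([-.0732,.9973])
print("along yj: block",(e@J).round(1),"tile",(t@J).round(1))
E
```

```text
block [[460.4, 22.5], [559.9, 29.7]] len 99.8 yaw 4.16
tile [[463.4, 44.1], [552.4, 50.8]] len 89.3 yaw 4.33
blade far end [[461.4, -32.8], [460.3, -18.9]]
tab [[489.3, -29.7], [488.1, -18.0], [511.0, -16.6], [512.2, -28.1]]
along yj: block [-11.3 -11.3] tile [10.  10.2]
```

Call:
carry_out:
  series:
    - [3,0.6,0,-0.026,-0.006,0.007,0]
    - [2.5,0.5,0,0,0,0,0]
    - [0,0,0,0,0,0,0]
    - [0,0,0,0,0,0,0]

```text
time_s: 6.05
tool_pos: [507.2, 29.0, 113.6]
ee_rot: [-2.142, -2.295, 0.01]
contact_force: [-0.3, 0.0, -1.0]
gripper_width: 10.9
```

```bash
python3 - <<'E'
from h import *
goto((508.7,36.5),90,94.2)
E
```

```text
t 6.05 pos [507.2  29.  113.6] xang 93.94 w 10.9 F [-0.3  0.  -1. ] | shift cm [0.75 0.22 2.35] rot [-0.006  0.003 -0.005]
```

Call:
carry_out:
  series:
    - [0.75,0.2,0.5,-0.006,0.003,-0.005,0]
    - [0,0,0.5,0,0,0,0]
    - [0,0,0,0,0,0,0]

```text
time_s: 6.35
tool_pos: [508.6, 33.9, 101.3]
ee_rot: [-2.141, -2.298, 0.002]
contact_force: [-0.2, -0.8, -1.1]
gripper_width: 11.1
```

```bash
python3 - <<'E'
from h import *
from plant import *
p=camera_params("wrist");im=grab_frame("wrist");cv2.imwrite("pics/w6.png",im)
np.save("w6.npy",p["world_from_camera"])
cv2.imwrite("pics/w6c.png",cv2.resize(im[170:360,250:410],None,fx=4,fy=3.1,interpolation=cv2.INTER_CUBIC))
goto((508.7,36.5),80,94.2)
E
```

```text
t 6.4 pos [508.7  34.  101.7] xang 94.04 w 11.1 F [-0.1  0.2 -1.4] | shift cm [0.25 0.02 2.17] rot [-0.001  0.    -0.003]
```

View pics/w6c.png

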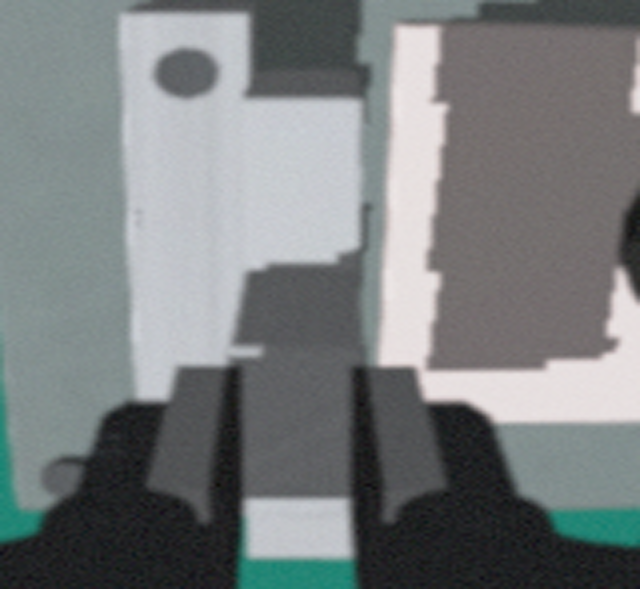

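The blade is over the gap and nearer the block. Allowing for parallax, this agrees with the 2.5 mm still to go.

Call:
carry_out:
  series:
    - [0.25,0,0,0,0,-0.003,0]
    - [0,0,0.8,0,0,0,0]
    - [0,0,0.8,0,0,0,0]
    - [0,0,0,0,0,0,0]

```text
time_s: 6.8
tool_pos: [508.6, 35.8, 84.5]
ee_rot: [-2.139, -2.3, 0.002]
contact_force: [0.2, 0.0, -0.4]
gripper_width: 10.9
```

```bash
python3 - <<'E'
from h import *
from plant import *
p=camera_params("wrist");im=grab_frame("wrist");cv2.imwrite("pics/w7.png",im)
np.save("w7.npy",p["world_from_camera"])
cv2.imwrite("pics/w7c.png",cv2.resize(im[170:360,250:410],None,fx=4,fy=3.1,interpolation=cv2.INTER_CUBIC))
goto((508.7,36.5),54.5,94.2)
E
```

```text
t 6.85 pos [508.9  35.9  85.1] xang 94.16 w 11.1 F [-0.2  0.3 -1.6] | shift cm [ 0.07 -0.01  3.06] rot [-0.     0.001 -0.001]
```

View pics/w7c.png

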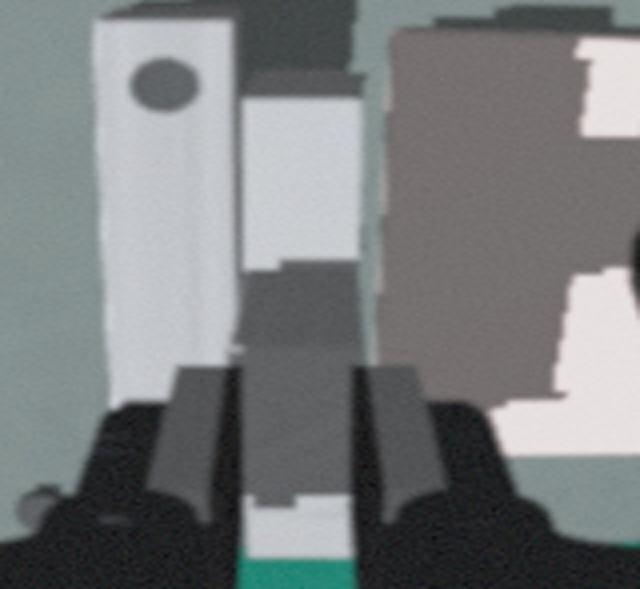

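```bash
python3 - <<'E'
from h import *
from plant import *
p=dict(camera_params("wrist"));p["world_from_camera"]=np.load("w7.npy")
f=lambda c:np.array(c)/[4.,3.1]+[250-.4,170-.4]
J=np.array([-.0732,.9973])
for n,c,z in(("block",[[236,18],[231,340]],38),("blade",[[241,97],[362,97],[362,250]],72.6),("tab",[[240,348],[358,345],[353,490],[243,490]],104.6),("tile",[[388,30],[378,360]],22)):
    q=plane(p,f(c),z,True);print(n,q.round(1).tolist(),(q@J).round(1))
E
```

```text
block [[460.6, 23.3], [521.8, 26.4]] [-10.5 -11.8]
blade [[468.9, 25.9], [467.9, 39.9], [491.8, 41.9]] [-8.5  5.5  5.8]
tab [[496.1, 28.7], [494.8, 40.5], [516.3, 41.8], [517.1, 30.2]] [-7.7  4.1  3.9 -7.7]
tile [[462.9, 45.5], [531.0, 50.0]] [11.5 11. ]
```

Blade −8.5 to 5.5 in a gap of −11 to +11 along jig y, so it's clear on both sides. I'll add 1.3 mm and descend.

Call:
carry_out:
  series:
    - [0.13,0,0.4,0,0,0,0]
    - [0,0,0.8,0,0,0,0]
    - [0,0,0.8,0,0,0,0]
    - [0,0,0.3,0,0,0,0]
    - [0,0,0,0,0,0,0]

```text
time_s: 7.35
tool_pos: [508.7, 37.4, 60.0]
ee_rot: [2.139, 2.301, -0.001]
contact_force: [-0.4, 0.3, -1.4]
gripper_width: 11.3
```

```bash
python3 - <<'E'
from h import *
goto((508.7,37),54.5,94.2)
E
```

```text
t 7.35 pos [508.7  37.4  60. ] xang 94.17 w 11.3 F [-0.4  0.3 -1.4] | shift cm [-0.04 -0.    0.55] rot [-0.     0.001 -0.   ]
```

Call:
carry_out:
  series:
    - [0,0,0.3,0,0,0,0]
    - [0,0,0.2,0,0,0,0]
    - [0,0,0,0,0,0,0]

```text
time_s: 7.65
tool_pos: [508.8, 37.3, 54.7]
ee_rot: [2.139, 2.301, -0.001]
contact_force: [0.1, -0.1, 0.2]
gripper_width: 10.7
```

Call:
carry_out:
  series:
    - [0,0,0.1,0,0,0,0]
    - [0,0,0,0,0,0,0]

```text
time_s: 7.85
tool_pos: [509.2, 37.3, 54.9]
ee_rot: [2.138, 2.3, 0.001]
contact_force: [-0.4, -0.4, -0.9]
gripper_width: 11.0
```

```bash
python3 - <<'E'
from h import *
goto((508.7,37),54.5,94.2)
E
```

```text
t 7.85 pos [509.2  37.3  54.9] xang 94.17 w 11.0 F [-0.4 -0.4 -0.9] | shift cm [-0.03 -0.05  0.04] rot [ 0.001  0.001 -0.   ]
```

Call:
carry_out:
  series:
    - [0,0,0.1,0,0,0,0]
    - [0,0,0.1,0,0,0,0]
    - [0,0,0,0,0,0,0]

```text
time_s: 8.15
tool_pos: [509.7, 37.4, 54.7]
ee_rot: [2.137, 2.299, 0.003]
contact_force: [0.1, -0.2, -0.6]
gripper_width: 11.4
```

Call:
carry_out:
  series:
    - [0,-0.05,0.2,0,0,0,0]
    - [0,0,0.2,0,0,0,0]

```text
time_s: 8.35
tool_pos: [510.3, 37.4, 54.4]
ee_rot: [2.135, 2.297, 0.007]
contact_force: [-7.5, 0.4, 14.0]
gripper_width: 11.0
```

```bash
python3 - <<'E'
from h import *
from plant import *
im=grab_frame("wrist");cv2.imwrite("pics/w8.png",im)
im=grab_frame("scene");cv2.imwrite("pics/s8.png",cv2.resize(im[150:260,290:430],None,fx=5,fy=5,interpolation=cv2.INTER_CUBIC))
goto((508.7,37),54.5,94.2)
E
```

```text
t 8.45 pos [510.3  37.4  54.4] xang 94.18 w 11.3 F [-5.3  0.8 11. ] | shift cm [-0.03 -0.16 -0.01] rot [ 0.007  0.001 -0.   ]
```

View pics/s8.png

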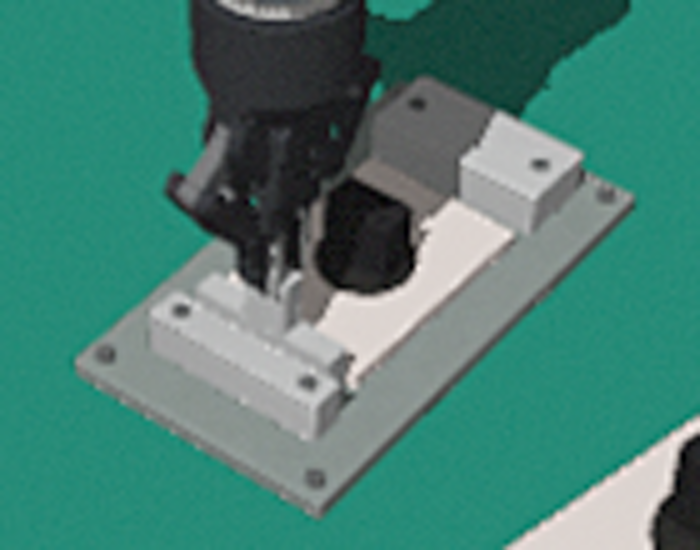

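View pics/w8.png

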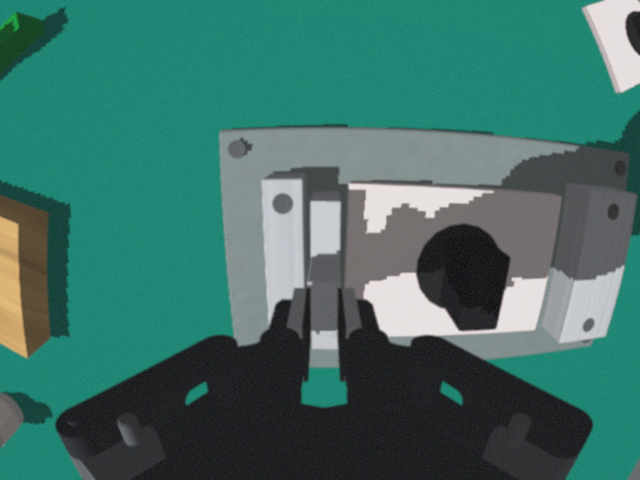

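The spacer stands on the bed: 14 N upward at z = 54.4, which matches the rack grip height for an underside at 12. It sits clear between block and tile in both views. I'll release and rise.

Call:
carry_out:
  series:
    - [0,-0.1,-0.05,0,0,0,0]
    - [0,0,0,0,0,0,3.5]
    - [0,0,0,0,0,0,3.5]
    - [0,0,0,0,0,0,3.5]
    - [0,0,-2,0,0,0,3.5]
    - [0,0,-3,0,0,0,4]
    - [0,0,-3,0,0,0,5]
    - [0,0,0,0,0,0,5]

```text
time_s: 9.25
tool_pos: [507.5, 37.3, 133.9]
ee_rot: [2.138, 2.3, 0.002]
contact_force: [0.5, -0.0, 0.2]
gripper_width: 50.3
```

```bash
python3 - <<'E'
from h import *
from plant import *
p=camera_params("wrist");im=grab_frame("wrist");cv2.imwrite("pics/w9.png",im)
np.save("w9.npy",p["world_from_camera"])
goto((504.2,113.2),100,94.2)
E
```

```text
t 9.3 pos [506.7  37.3 131.5] xang 94.17 w 49.8 F [ 1.1  0.2 -0.5] | shift cm [7.59 0.31 3.14] rot [-0.001  0.    -0.   ]
```

View pics/w9.png

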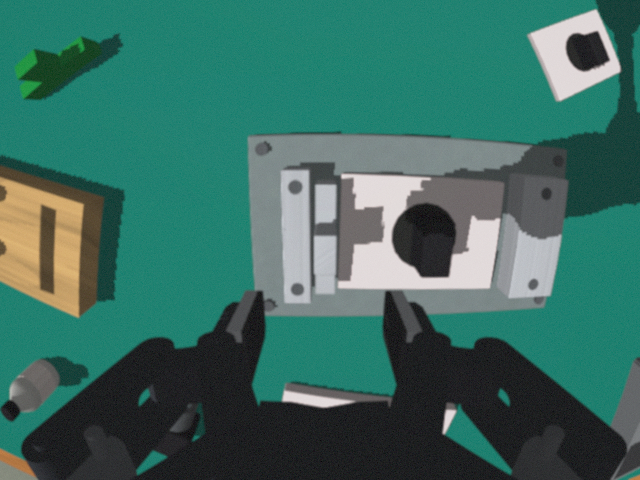

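The spacer is standing released in the gap at about (325,240). Now over the handle.

Call:
carry_out:
  series:
    - [4,0.2,0,0,0,0,5]
    - [3.6,0.1,0,0,0,0,5]
    - [0,0,0,0,0,0,5]
    - [0,0,0,0,0,0,5]

```text
time_s: 9.7
tool_pos: [502.7, 114.2, 125.8]
ee_rot: [-2.139, -2.295, 0.01]
contact_force: [-0.9, -0.1, -0.2]
gripper_width: 49.8
```

```bash
python3 - <<'E'
from h import *
from plant import *
p=camera_params("wrist");im=grab_frame("wrist");cv2.imwrite("pics/w10.png",im)
np.save("w10.npy",p["world_from_camera"])
cv2.imwrite("pics/w10c.png",cv2.resize(im[160:310,220:420],None,fx=4,fy=4,interpolation=cv2.INTER_CUBIC))
goto((504.2,113.2),100,94.2)
print(proj(p,[504.2,113.2,62],True))
E
```

```text
t 9.75 pos [502.6 114.1 125.6] xang 94.0 w 49.8 F [-0.5  0.  -0.6] | shift cm [-0.1   0.17  2.56] rot [-0.008  0.001 -0.004]
[[323.15176987 253.4234324 ]]
```

View pics/w10c.png

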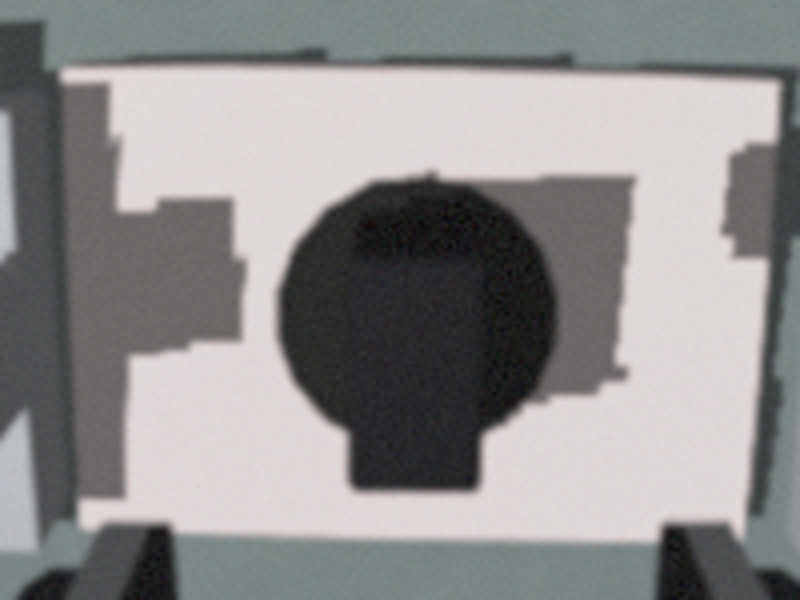

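```bash
python3 - <<'E'
from h import *
from plant import *
p=dict(camera_params("wrist"));p["world_from_camera"]=np.load("w10.npy")
f=lambda c:np.array(c)/4.+[220-.4,160-.4]
q=plane(p,f([[349,258],[484,258],[482,490],[349,490]]),62,True);print(q.round(1).tolist(),q.mean(0),np.linalg.norm(q[0]-q[1]),np.linalg.norm(q[0]-q[3]))
q=plane(p,f([[62,70],[782,82],[745,542],[80,528]]),22,True);print(q.round(1).tolist(),q.mean(0),np.linalg.norm(q[0]-q[1]),np.linalg.norm(q[0]-q[3]))
goto(q.mean(0),39,94.2)
E
```

```text
[[486.1, 101.9], [484.6, 122.6], [522.8, 125.5], [524.3, 104.1]] [504.43812662 113.49599338] 20.759609973688164 38.285667132445134
[[464.0, 46.6], [456.9, 176.2], [546.4, 181.0], [552.8, 51.0]] [505.01417147 113.69343878] 129.81640396851247 88.83620379167677
t 9.75 pos [502.6 114.1 125.6] xang 94.0 w 49.8 F [-0.5  0.  -0.6] | shift cm [-0.05  0.31  8.66] rot [-0.008  0.001 -0.004]
```

Call:
carry_out:
  series:
    - [-0.05,0.2,2,-0.008,0,-0.004,5]
    - [0,0,3,0,0,0,5]
    - [0,0,1.5,0,0,0,5]
    - [0,0,0,0,0,0,5]

```text
time_s: 10.15
tool_pos: [504.5, 110.2, 57.3]
ee_rot: [2.141, 2.297, -0.003]
contact_force: [0.1, 0.3, 1.3]
gripper_width: 50.4
```

```bash
python3 - <<'E'
from h import *
goto((504.5,113.4),40,94.2)
E
```

```text
t 10.15 pos [504.5 110.2  57.3] xang 94.03 w 50.4 F [0.1 0.3 1.3] | shift cm [0.33 0.02 1.73] rot [-0.001  0.002 -0.003]
```

Call:
carry_out:
  series:
    - [0.3,0,0.8,0,0,-0.003,5]
    - [0,0,0.6,0,0,0,5]
    - [0,0,0,0,0,0,5]

```text
time_s: 10.45
tool_pos: [505.3, 112.4, 44.0]
ee_rot: [2.138, 2.298, -0.001]
contact_force: [-0.5, 0.4, -0.3]
gripper_width: 50.2
```

```bash
python3 - <<'E'
from h import *
from plant import *
im=grab_frame("wrist");cv2.imwrite("pics/w11.png",im)
goto((504.5,113.4),40,94.2)
E
```

```text
t 10.5 pos [505.5 112.5  44.6] xang 94.13 w 50.3 F [0.  0.1 0.6] | shift cm [ 0.1  -0.1   0.46] rot [ 0.002  0.002 -0.001]
```

View pics/w11.png

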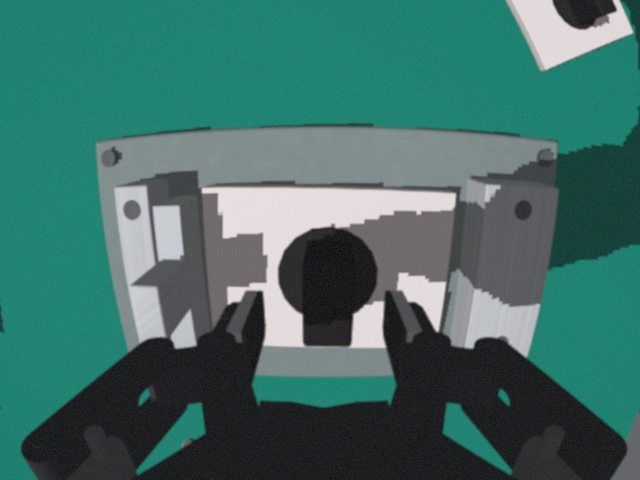

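The handle at (327,290) is centred between the pads, and the spacer at (165,235) is clear of the fingers. Closing.

Call:
carry_out:
  series:
    - [0.05,-0.1,0.2,0,0,0,5]
    - [0,0,0,0,0,0,3]
    - [0,0,0,0,0,0,1.5]
    - [0,0,0,0,0,0,0]
    - [0,0,0,0,0,0,0]
    - [0,0,0,0,0,0,0]

```text
time_s: 11.1
tool_pos: [505.6, 113.4, 44.8]
ee_rot: [2.136, 2.297, 0.004]
contact_force: [0.6, -0.5, -1.0]
gripper_width: 17.5
```

```bash
python3 - <<'E'
from h import *
goto((505.3,105.5),42,94.2)
E
```

```text
t 11.1 pos [505.6 113.4  44.8] xang 94.16 w 17.5 F [ 0.6 -0.5 -1. ] | shift cm [-0.78 -0.09  0.28] rot [ 0.005  0.002 -0.001]
```

Call:
carry_out:
  series:
    - [-0.2,0,0,0,0,0,0]
    - [-0.2,0,0,0,0,0,0]
    - [0,0,0,0,0,0,0]

```text
time_s: 11.4
tool_pos: [505.9, 109.8, 44.8]
ee_rot: [2.136, 2.298, 0.006]
contact_force: [-0.2, 0.4, -0.5]
gripper_width: 18.0
```

```bash
python3 - <<'E'
from h import *
goto((505.3,105.5),44.8,94.2)
E
```

```text
t 11.4 pos [505.9 109.8  44.8] xang 94.18 w 18.0 F [-0.2  0.4 -0.5] | shift cm [-0.42 -0.09  0.  ] rot [ 0.006  0.001 -0.   ]
```

Call:
carry_out:
  series:
    - [-0.2,0,0,0,0,0,0]
    - [-0.1,0,0,0,0,0,0]

```text
time_s: 11.6
tool_pos: [506.1, 107.0, 44.8]
ee_rot: [2.136, 2.299, 0.007]
contact_force: [0.4, 2.2, 0.4]
gripper_width: 17.4
```

```bash
python3 - <<'E'
from h import *
from plant import *
im=grab_frame("wrist");cv2.imwrite("pics/w12.png",im)
goto((505.3,105.5),44.8,94.2)
E
```

```text
t 11.65 pos [506.1 106.9  44.8] xang 94.2 w 17.3 F [0.4 1.3 0.1] | shift cm [-0.13 -0.09  0.  ] rot [ 0.006 -0.    -0.   ]
```

View pics/w12.png

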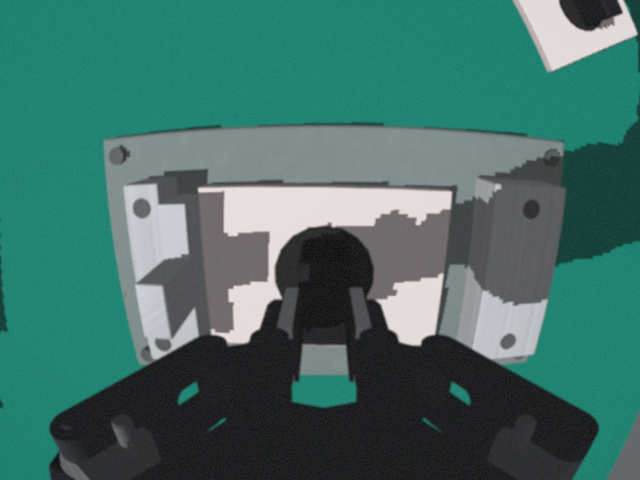

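Call:
carry_out:
  series:
    - [-0.1,0,0,0,0,0,0]
    - [-0.1,0,0,0,0,0,0]

```text
time_s: 11.85
tool_pos: [505.8, 106.5, 45.0]
ee_rot: [2.137, 2.302, 0.01]
contact_force: [0.4, 5.6, 0.2]
gripper_width: 17.5
```

Call:
carry_out:
  series:
    - [-0.1,0,0,0,0,0,0]
    - [-0.1,0,0,0,0,0,0]

```text
time_s: 12.05
tool_pos: [505.6, 106.4, 45.2]
ee_rot: [-2.135, -2.302, -0.013]
contact_force: [-0.7, 5.4, 0.7]
gripper_width: 17.5
```

Call:
carry_out:
  series:
    - [-0.2,0,0,0,0,0,0]
    - [-0.2,0,0,0,0,0,0]

```text
time_s: 12.25
tool_pos: [505.3, 105.8, 45.9]
ee_rot: [-2.128, -2.301, -0.02]
contact_force: [-2.3, 8.9, 2.6]
gripper_width: 17.3
```

```bash
python3 - <<'E'
from h import *
from plant import *
print(ctrl.state()["contact_force"])
im=grab_frame("wrist");cv2.imwrite("pics/w13.png",im)
cv2.imwrite("pics/w13c.png",cv2.resize(im[160:360,110:270],None,fx=4,fy=3,interpolation=cv2.INTER_CUBIC))
goto((505.3,105.5),44.8,94.2)
im=grab_frame("scene");cv2.imwrite("pics/s13.png",cv2.resize(im[160:250,300:420],None,fx=6,fy=6,interpolation=cv2.INTER_CUBIC))
im=grab_frame("top");cv2.imwrite("pics/t13.png",cv2.resize(im[225:315,150:290],None,fx=5,fy=5,interpolation=cv2.INTER_CUBIC))
print(ctrl.state()["contact_force"],ctrl.state()["tool_pos"])
E
```

```text
[-2.34662963  8.89810608  2.59211262]
t 12.3 pos [505.3 105.8  45.9] xang 94.46 w 17.3 F [-2.7  8.3  1.4] | shift cm [-0.03 -0.01  0.11] rot [ 0.004 -0.014  0.004]
[-2.57494518  8.05774361  1.74640844] [505.34148644 105.78976641  45.87116052]
```

View pics/w13c.png

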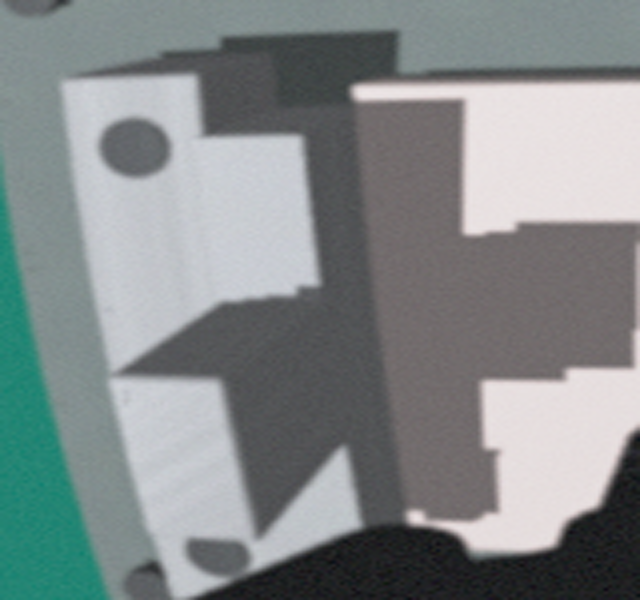

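View pics/s13.png

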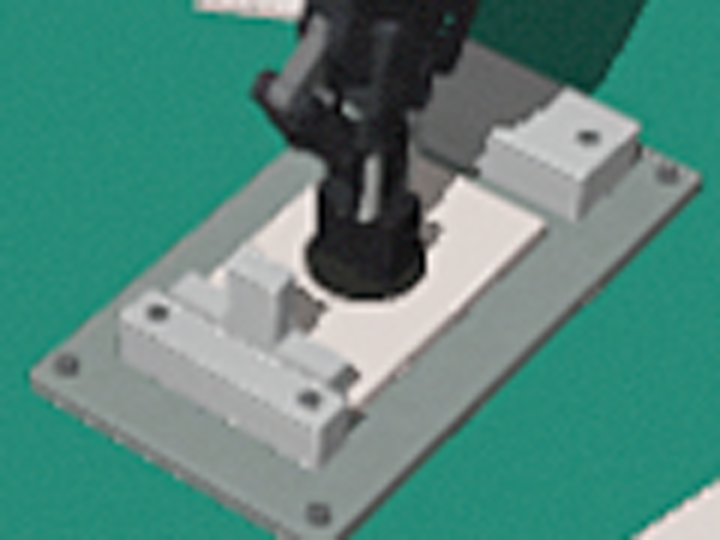

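The wrist view shows block, spacer and tile touching with no bed between them. But the tool has tipped by 0.014 rad and risen 1.1 mm, so the push is starting to tip the tile. I'll counter it with a back-turn and a slight downward shift.

Call:
carry_out:
  series:
    - [-0.05,0,0.12,0.004,-0.025,0.004,0]
    - [-0.1,0,0.05,0,-0.015,0,0]

```text
time_s: 12.6
tool_pos: [505.3, 106.1, 44.8]
ee_rot: [2.126, 2.29, -0.024]
contact_force: [-0.7, 5.5, 1.7]
gripper_width: 17.5
```

```bash
python3 - <<'E'
from h import *
from plant import *
goto((505.3,105.5),44.8,94.2);print(ctrl.state()["torque"])
E
```

```text
t 12.6 pos [505.3 106.1  44.8] xang 94.26 w 17.5 F [-0.7  5.5  1.7] | shift cm [-0.06 -0.    0.  ] rot [0.001 0.023 0.001]
[1.04207521 0.31972405 0.04141332]
```

Call:
carry_out:
  series:
    - [-0.1,0,0,0,0.022,0,0]
    - [0,0,0,0,0,0,0]

```text
time_s: 12.8
tool_pos: [505.1, 106.4, 44.9]
ee_rot: [-2.134, -2.304, -0.003]
contact_force: [-0.7, 3.5, -0.1]
gripper_width: 17.5
```

```bash
python3 - <<'E'
from h import *
from plant import *
goto((505.3,105.5),44.8,94.2);print(ctrl.state()["torque"])
E
```

```text
t 12.8 pos [505.1 106.4  44.9] xang 94.39 w 17.5 F [-0.7  3.5 -0.1] | shift cm [-0.09  0.01  0.01] rot [ 0.001 -0.002  0.003]
[0.43598738 0.08327693 0.04146154]
```

Call:
carry_out:
  series:
    - [-0.2,0,0.05,0,-0.01,0.003,0]

```text
time_s: 12.9
tool_pos: [505.1, 106.0, 44.9]
ee_rot: [2.136, 2.299, -0.003]
contact_force: [-3.6, 13.7, 5.5]
gripper_width: 17.5
```

```bash
python3 - <<'E'
from h import *
from plant import *
goto((505.3,105.5),44.8,94.2);print(ctrl.state()["torque"])
E
```

```text
t 12.9 pos [505.1 106.   44.9] xang 94.22 w 17.5 F [-3.6 13.7  5.5] | shift cm [-0.05  0.01  0.01] rot [0.001 0.004 0.   ]
[2.49093557 0.67182826 0.146581  ]
```

```bash
python3 - <<'E'
from h import *
from plant import *
for i in range(4):
    im=grab_frame("wrist");goto((505.3,105.5),44.8,94.2)
cv2.imwrite("pics/w14.png",im)
cv2.imwrite("pics/w14c.png",cv2.resize(im[160:360,110:310],None,fx=4,fy=3,interpolation=cv2.INTER_CUBIC))
im=grab_frame("scene");cv2.imwrite("pics/s14.png",cv2.resize(im[160:250,300:420],None,fx=6,fy=6,interpolation=cv2.INTER_CUBIC))
im=grab_frame("top");cv2.imwrite("pics/t14.png",cv2.resize(im[225:315,150:290],None,fx=5,fy=5,interpolation=cv2.INTER_CUBIC))
goto((505.3,105.5),44.8,94.2)
E
```

```text
t 12.95 pos [505.1 106.   45. ] xang 94.22 w 17.4 F [-2.5 10.2  1.8] | shift cm [-0.05  0.01  0.02] rot [0.001 0.004 0.   ]
t 13.0 pos [505.1 106.1  44.9] xang 94.24 w 17.4 F [-3.7 10.1  3.7] | shift cm [-0.06  0.01  0.01] rot [0.001 0.004 0.001]
t 13.05 pos [505.1 106.1  44.9] xang 94.25 w 17.5 F [-3.4  9.5  3.2] | shift cm [-0.06  0.01  0.01] rot [0.001 0.004 0.001]
t 13.1 pos [505.1 106.1  44.9] xang 94.25 w 17.6 F [-3.4 10.3  3.6] | shift cm [-0.06  0.01  0.01] rot [0.001 0.004 0.001]
t 13.2 pos [505.1 106.1  44.9] xang 94.26 w 17.6 F [-2.8  9.4  1.6] | shift cm [-0.06  0.01  0.01] rot [0.001 0.004 0.001]
```

View pics/w14c.png

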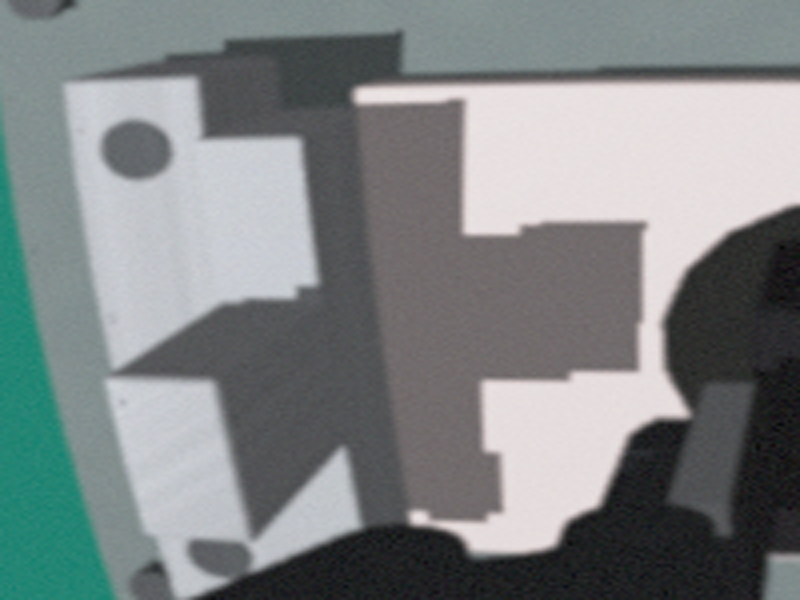

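View pics/t14.png

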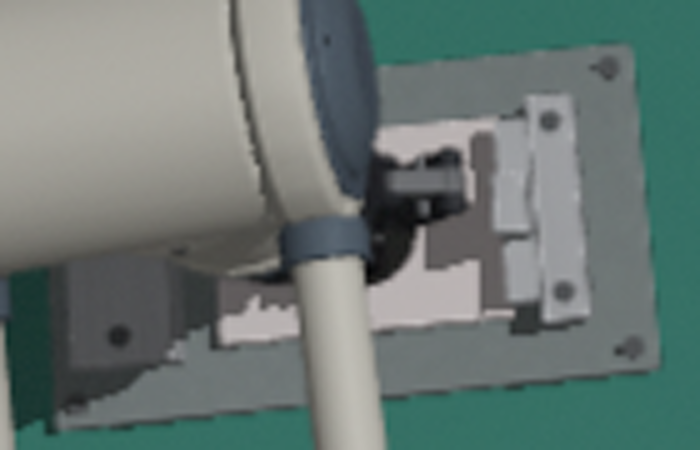

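View pics/s14.png

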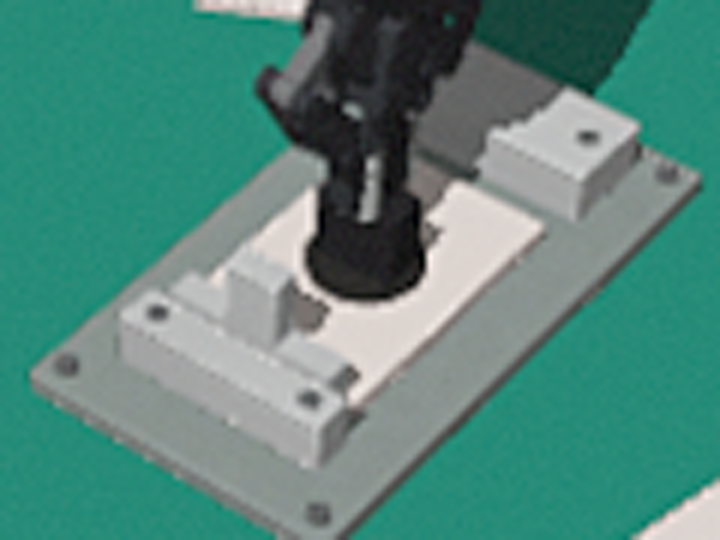

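The push has settled at about 10 N. The tool is level to within 0.004 rad, z = 44.9 against 44.8 at the grip, and xang is 94.25 against the jig's 94.2. Block, spacer and tile are shut in all views. I'm handing it in.

```bash
python3 - <<'E'
from h import *
from plant import *
goto((505.1,106.1),44.9,94.2)
print(ctrl.job_done())
goto((505.1,106.1),44.9,94.2)
E
```

```text
t 13.2 pos [505.1 106.1  44.9] xang 94.26 w 17.6 F [-2.8  9.4  1.6] | shift cm [ 0. -0.  0.] rot [0.001 0.004 0.001]
the job is handed in; nothing more can be done
None
the job is handed in; nothing more can be done
```

I took the grey spacer from the rack and lowered it tab up into the wide gap at the thin block. It stood on the bed, with 14 N contact at the expected height, and I let go of it. I then gripped the middle tile by its handle, slid it about 7 mm until tile, spacer and block closed up, and handed in at 13.2 s with the gripper still pressing.

**Last checks:** the push was steady at 9.4–10.3 N, the tool was square to the jig within 0.1°, and the tool height was within 0.1 mm of the gripping height. The wrist and scene pictures show no gap between tile, spacer and block. I sent no move near the vials, camera or bottle, but took no final picture to check them.

**What went wrong or disagreed:**
- My first, stepwise push tipped the tool by 0.014 rad and raised it 1.1 mm. My correction then overshot to 0.023 rad the other way. I levelled it and pushed again in one step, but the tile may have tipped briefly by about a degree.
- The finger opening read 3 to 4 mm under the true widths (11 for the 14 mm tab, 17.5 for the 22 mm handle).
- The final tool position is about 1 mm off the flush position I worked out, which is within the calibration error.

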